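# Bench check of a hoist pendant

### The job

A hoist pendant lies on its back on the bench for its check. With closed fingertips, first rock its power switch over by pressing down the raised end (the end next to the plug socket), then push the mushroom button fully in, and last press the run bar at the other end of the pendant fully down and finish while still holding it down. Press only, in that order: leave the pendant lying where it is, do not lift it, and leave the tools and parts around it alone.

Things in the scene. Friction and masses are not known exactly. Their poses are not given: they have to be found in the camera images.
- pendant: loose grey plastic control pendant, housing 270 x 72 x 48 high (mm, as all below), 1 kg, on its back at any yaw. Origin: centre of its underside; x along it to the end with the round plug socket (steel barrel, to x = 159), z up. On top from the socket end, black, at y = 0: power rocker (centre x = +85), mushroom button (+5), run bar (-75). Bezels stand to 51 above the bench.
- rocker_press (a point): where to press the power rocker: on the face of its socket-end half, 18 mm from the pivot; moves with it. The rocker is 52 long (along the pendant) x 32 wide, pivots at its middle about the pendant's y; top a shallow V. At the start the socket-end half is up, its face sloping 0.4 rad, this point 63 mm above the bench, the end 66; fully over, that face is level, 56 above the bench.
- power_rocker (a joint): rocker angle, rad: 0 = off (socket end up, as at the start), 0.40 = fully over (socket end down, on). Takes about 3 N at its end and stays where it is left.
- mushroom_top (a point): centre of the top of the mushroom button (round head of 32 diameter, 12 thick), 75 mm above the bench when out, 67 when fully in; moves with it.
- mushroom (a joint): travel of the mushroom button, m: 0 = out (start), 0.008 = fully in, toward the bench. Stiff push of about 5 N all the way; no spring, it stays where it is left.
- bar_top (a point): centre of the top of the run bar (rectangular key 24 along the pendant x 48 across), 62 mm above the bench when up, 54 when fully down; moves with it.
- run_bar (a joint): travel of the run bar, m: 0 = up (start), 0.008 = fully down against its stop. Sprung: about 2.6 N to start, 6 N at the stop; springs back up when let go.
- pliers: red-handled pliers lying flat beside the pendant, 62x188x13 mm as x, y, z, origin at the centre of its underside; a bystander
- tape: roll of black tape beside the pendant, 58x56x19 mm as x, y, z, origin at the centre of its underside; a bystander
- nut: steel hex nut beside the pendant, 24x27x13 mm as x, y, z, origin at the centre of its underside; a bystander
- spanner: small steel spanner lying flat beside the pendant, 30x137x6 mm as x, y, z, origin at the centre of its underside; a bystander

How it is judged (in metres and radians):
On the way, in this order (a step that is already met when the one before it is completed fails the run):
1. the power rocker is rocked over (value of joint power_rocker above 0.34 rad), for 0.1 s.
2. the mushroom button is fully in (value of joint power_rocker above 0.34 rad and value of joint mushroom above 0.0065 m), for 0.1 s.
3. the run bar is held fully down (all of step 2 and value of joint run_bar above 0.006 m), for 0.2 s.
At the end, for the whole second after the job is handed in: The rocker is over (0.34 rad or more of 0.40), the mushroom is in (6.5 of 8 mm or more), the fingers hold the run bar down (6 of 8 mm or more, over 1 N); the pendant lies flat within 30 mm of where it was and the bystanders within 25 mm (all of step 3 and contact force between the fingers and pendant above 1 N and height (world z) of pendant below 0.008 m and distance of pendant from where it was at the start of the episode below 0.03 m and angle between pendant's own z axis and vertical below 0.06 rad and distance of each of pliers, tape, nut, spanner from where it was at the start of the episode below 0.025 m); the arm keeps its last pose, push and grip.
It fails at once if the mushroom was pressed before the power rocker was over (value of joint mushroom above 0.003 m and value of joint power_rocker below 0.3 rad).
It fails at once if the run bar was pressed before the mushroom was in (value of joint run_bar above 0.003 m and value of joint mushroom below 0.005 m).
It fails at once if the pendant was lifted, tipped or pushed away (height (world z) of pendant above 0.012 m or angle between pendant's own z axis and vertical above 0.12 rad or distance of pendant from where it was at the start of the episode above 0.03 m).
It fails at once if a bystander was moved or lifted (distance of any of pliers, tape, nut, spanner from where it was at the start of the episode above 0.025 m).
It also fails if it takes over 35 s, if anything falls off the work surface, if the arm or the gripper's body presses on something with over 40 N, if the wrist force passes 120 N, or if a joint passes its speed limit or range.

### The arm

A 6-joint arm with a two-finger parallel gripper is mounted at the origin on a cart in front of the work surface, level with it; the furniture and walls round the work are solid. World frame = base frame: x ahead of the robot, y to its left, z up, the work surface at z = 0. Lengths are in m, angles in degrees, forces in N, time in s.
With the tool pointing down it reaches from about 0.325 to 0.9 m from the base axis. Payload 6.1 kg.
Tool frame: the origin (TCP) lies midway between the tips of the shut fingers; the grasp point (between the pads) lies 19 mm behind it (manip.grip_point_offset is the distance from the TCP to the grasp point, in m); z points along the fingers, y is the line along which they close (so a half turn about z gives the same grasp; the last joint's range is limited). The gripper opens to 85 mm and grips with 20 to 120 N. Pads are 22 mm wide; open, the fingers measure 114 mm over their backs; the gripper's body (76 mm by 85 mm) begins 54 mm behind the grasp point. The pads swing forward as they close: fully open they stand 13 mm farther back than shut.
Start: joints at [-80.621, 12.628, 87.462, -0, 79.91, -7.225], TCP at [0.179, -0.599, 0.197] pointing down, gripper open.
Joint ranges: [-170.65, 170.65], [-52.31, 119.04], [5.05, 147.46], [-71.25, 251.25], [11.57, 151.72], [-153.62, 153.62]. Speed limits (degrees/s): [147.25, 147.25, 172.46, 180, 180, 180].

### API

Orientations are given as [roll, pitch, yaw] about the fixed x, y, z axes, in that order (R = Rz(yaw) Ry(pitch) Rx(roll)).
In Python, from workcell import status, eyes, workorder, manip gives the robot as it stands.
- The arm moves only by the shell command python3 -m inch 'ROWS'. ROWS is JSON, a list of rows, each an object with "jaw": the finger opening in mm, from 0 to 85.4; "delta_pos": the shift along the tool's x, y, z in units of 60 mm (1.0 is 60 mm), a list of three; "yaw": the turn about the tool's z in units of 5 degrees (1.0 is 5 degrees). A call has 1 to 5 rows; each row is the pose to reach, as a shift and turn from the pose commanded when the call began, along the tool's axes at that moment; what a row does not reach only later rows make up. A row lasts 1/8 s, in which the tool goes at most 62.5 mm and 10.7 degrees, less where a joint would pass 70% of its speed; a pose out of reach is approached as far as the arm can. A call with a gripper value outside its range is refused whole. The fingers move at their own pace and stop on an object; the grip force is fixed at half the most. Time passes only in rows, so rows that repeat a pose let the fingers close. It gives the time, the measured TCP pose, the force, the opening and the grip force at its end, in the units of the state.
- status.observe(): the state, without advancing time (a new reading comes with each control period).
- eyes.read_camera(name): name is "scene" or "top" or "wrist"; returns the picture (400x640x3 uint8, red, green, blue); there is no depth.
- eyes.camera_info(name): a dict with "intrinsics" (3x3 intrinsics, pixels), "pose" (4x4, takes a point from camera to world coordinates); the wrist camera has in their place "hand_eye" (4x4, takes a point from camera to tool coordinates, whose origin is the TCP and whose axes are the flange's). Camera axes: x right, y up, looking along -z (the intrinsics and any distortion apply to the point x, -y, -z); pixel columns grow to the right and rows downward; lengths in m; the calibration is good to about 2 mm. A picture is of the moment at which its call begins: read the wrist's pose just before it. camera_info takes no time and is no camera call.
- workorder.sign_off(): hands the job in; it is judged then, once.
The state is a dict: "t": time; "joint_pos": joint angles; "joint_vel": joint speeds; "tau": joint torques, N m; "position": TCP position; "eef_rot": TCP orientation; "force": force on the tool from outside, world axes, zero at the start; "torque": the same for the moment, N m; "gripper_width": finger opening in m; "grasp_force": force on a finger pad.
Only numpy, scipy, OpenCV 4.12 (cv2) and the standard library are available. Lean on these libraries where they do the work, as an engineer would, in place of code of your own. Each camera call takes 0.05 s, during which the arm holds its last target. There are 200 camera calls.

## Working session

There is one attempt and no reset: what is moved stays moved. The work goes in short steps, Python scripts to look and compute and a shell command to move; the robot and the scene stay as the last step left them, time stands still between calls to the robot, and variables do not carry over. Pictures are saved under pics/ and viewed, at most 10 in all, crops included, and the job is handed in when it is done.

```bash
mkdir -p pics
python3 - <<'E'
from workcell import status, eyes
import cv2,numpy as np
for n in ("scene","top"):
    cv2.imwrite(f"pics/{n}0.png",eyes.read_camera(n)[:,:,::-1])
    i=eyes.camera_info(n);print(n,{k:np.round(np.array(v),4).tolist() if not isinstance(v,str) else v for k,v in i.items()})
print(eyes.camera_info("wrist"));s=status.observe();print(s)
E
```

```text
scene {'intrinsics': [[520.1994, 0.0, 322.9369], [0.0, 520.1994, 197.4386], [0.0, 0.0, 1.0]], 'pose': [[-0.557, 0.5709, -0.6032, 0.0559], [-0.8303, -0.4, 0.3881, 0.3808], [-0.0198, 0.717, 0.6968, 0.6729], [0.0, 0.0, 0.0, 1.0]]}
top {'intrinsics': [[388.5046, 0.0, 322.8876], [0.0, 388.5046, 203.0156], [0.0, 0.0, 1.0]], 'pose': [[0.0172, 0.9979, -0.0629, 0.5078], [-0.9997, 0.0181, 0.014, 0.06], [0.0152, 0.0627, 0.9979, 0.9299], [0.0, 0.0, 0.0, 1.0]]}
{'intrinsics': array([[279.65981088,   0.        , 323.61823518],
       [  0.        , 279.65981088, 197.80464603],
       [  0.        ,   0.        ,   1.        ]]), 'hand_eye': array([[ 4.37567711e-05,  9.60732355e-01,  2.77476737e-01,
         7.03408238e-02],
       [ 9.99999348e-01, -3.58687131e-04,  1.08421914e-03,
        -6.12742220e-04],
       [ 1.14117174e-03,  2.77476508e-01, -9.60731745e-01,
        -1.75788317e-01],
       [ 0.00000000e+00,  0.00000000e+00,  0.00000000e+00,
         1.00000000e+00]])}
{'t': 0.1, 'joint_pos': array([-8.06194924e+01,  1.26699960e+01,  8.75198349e+01,  8.90579731e-04,
        7.99094631e+01, -7.22589630e+00]), 'joint_vel': array([ 0.02167596, -0.08491997, -0.18519258, -0.05991111, -0.04411872,
        0.00448811]), 'tau': array([ 7.79532656e-04, -4.98241496e+01, -3.90547228e+01, -6.75187880e-05,
        5.70507953e-03, -3.70942564e-05]), 'position': array([ 0.17851576, -0.59833584,  0.19581077]), 'eef_rot': array([-1.79901605e+02, -1.33589244e-02,  1.66062356e+01]), 'force': array([-0.30442971, -0.31358224, -0.51758953]), 'torque': array([-0.02872707,  0.02552296,  0.02807521]), 'grasp_force': 0.0, 'gripper_width': 0.08558935968145735}
```

View pics/top0.png

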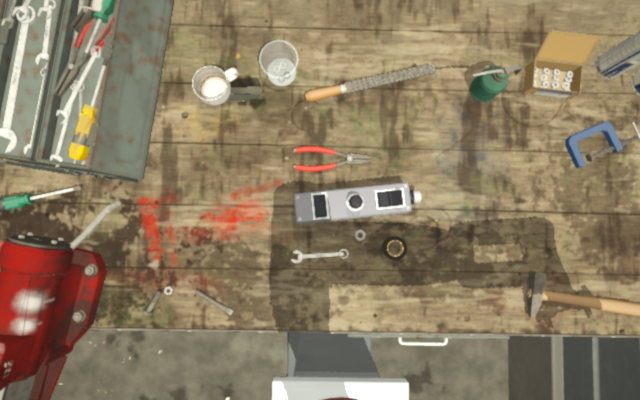

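View pics/scene0.png

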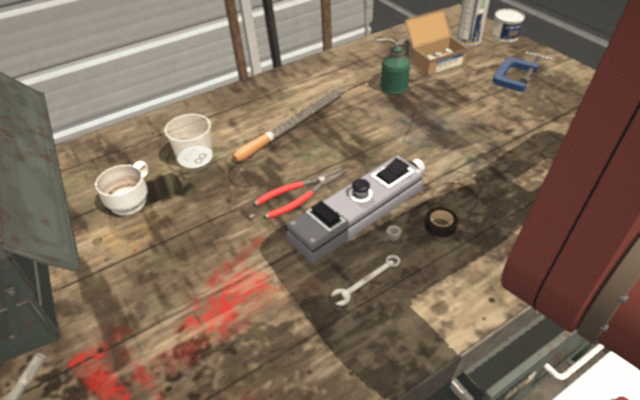

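The top view shows the pendant from (295,208) to the socket at (417,197), with the bar at ~(320,206), the mushroom at (355,201) and the rocker at (390,198). The scene view shows the bar at ~(326,212), the mushroom at (361,184) and the rocker at (392,172). I'll enlarge both and triangulate.

```bash
cat > h.py <<'E'
import numpy as np,cv2
from workcell import eyes,status
from scipy.spatial.transform import Rotation as R
def ray(K,T,uv):
    d=np.array([(uv[0]-K[0,2])/K[0,0],-(uv[1]-K[1,2])/K[1,1],-1]); d=T[:3,:3]@d
    return T[:3,3],d/np.linalg.norm(d)
def cam(n):
    i=eyes.camera_info(n); return np.array(i['intrinsics']),np.array(i['pose'])
def tri(a,b):
    (p,d),(q,e)=a,b
    s=np.linalg.lstsq(np.c_[d,-e],q-p,rcond=None)[0]
    A,B=p+s[0]*d,q+s[1]*e
    return (A+B)/2,np.linalg.norm(A-B)
def atz(r,z): p,d=r; return p+d*(z-p[2])/d[2]
E
python3 - <<'E'
import cv2,numpy as np
from h import *
a=cv2.imread("pics/top0.png")[175:235,285:435];b=cv2.imread("pics/scene0.png")[145:265,280:435]
a=cv2.resize(a,None,fx=5,fy=5,interpolation=2)[:,:750];b=cv2.resize(b,None,fx=2.5,fy=2.5,interpolation=2)
c=np.zeros((600,750,3),np.uint8);c[:300]=a;c[300:,:b.shape[1]]=b;cv2.imwrite("pics/crop.png",c)
for n,u,v in(("bar",(320,206),(326,212)),("mush",(355,201),(361,184)),("rock",(390,198),(392,172))):
    print(n,*tri(ray(*cam("top"),u),ray(*cam("scene"),v)))
E
```

```text
bar [0.55580583 0.05408718 0.05911423] 0.00016319268774236622
mush [ 0.56691222 -0.02412481  0.0718921 ] 0.002465819919284222
rock [ 0.57764381 -0.10459767  0.05051726] 0.0006984089589176172
```

View pics/crop.png

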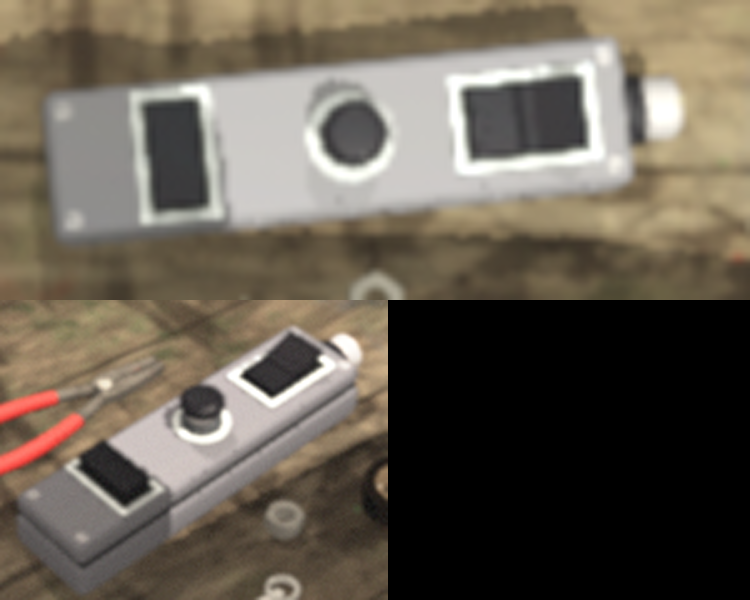

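```bash
cat >> h.py <<'E'
def delta(P,yaw=None):
    s=status.observe();M=R.from_euler('xyz',s['eef_rot'],degrees=True)
    return (M.inv().apply(np.array(P)-s['position'])/.06).round(3)
E
python3 - <<'E'
from h import *
K=cam("top")
b=atz(ray(*K,(320.6,205.6)),.062);m=atz(ray(*K,(356,201.4)),.075);r=atz(ray(*K,(390,198.6)),.055)
for P,v in((b,(326,213.8)),(m,(360.8,183.4))): print(P,tri(ray(*K,(320.6,205.6) if P is b else (356,201.4)),ray(*cam("scene"),v)))
print(r); u=(r-b)[:2];print(np.linalg.norm(u),np.degrees(np.arctan2(u[1],u[0])),np.linalg.norm((m-b)[:2]))
u/=np.linalg.norm(u); c=((b[:2]+75*u/1000)+(m[:2]-5*u/1000)+(r[:2]-85*u/1000))/3
print("c",c,u);P=[*(c+.103*u),.16];print(P,delta(P))
E
```

```text
[0.55661339 0.05284733 0.062     ] (array([0.55722692, 0.05292252, 0.0529508 ]), np.float64(0.00036555157395809143))
[ 0.56658153 -0.02505167  0.075     ] (array([ 0.56677788, -0.02520444,  0.07282393]), np.float64(0.00015800492434808275))
[ 0.57571539 -0.10404613  0.055     ]
0.15805203031309428 -83.0583252287759 0.0785341885106208
c [ 0.56569914 -0.02045348] [ 0.1208589 -0.9926697]
[np.float64(0.5781476082130449), np.float64(-0.12269845505177318), 0.16] [ 8.648 -5.692  0.609]
```

```bash
python3 -m inch '[{"jaw":0,"delta_pos":[1,-0.66,0],"yaw":0},{"jaw":0,"delta_pos":[1.8,-1.2,0],"yaw":0.5},{"jaw":0,"delta_pos":[2.6,-1.7,0],"yaw":1},{"jaw":0,"delta_pos":[3.4,-2.24,0],"yaw":1.5},{"jaw":0,"delta_pos":[4.2,-2.77,0],"yaw":1.9}]'
python3 - <<'E'
from h import *
print(delta([.578,-.1227,.18]))
E
```

```text
t: 0.72
position: [0.3734, -0.3658, 0.1965]
eef_rot: [-180.0, 0.0, 7.0]
force: [-0.4, -1.5, 0.2]
gripper_width: 0.0001
grasp_force: 0.0
[ 3.88  -3.604  0.275]
```

```bash
python3 -m inch '[{"jaw":0,"delta_pos":[0.7,-0.65,0.05],"yaw":0},{"jaw":0,"delta_pos":[1.4,-1.3,0.1],"yaw":0},{"jaw":0,"delta_pos":[2.1,-1.95,0.15],"yaw":0},{"jaw":0,"delta_pos":[2.8,-2.6,0.2],"yaw":0},{"jaw":0,"delta_pos":[3.4,-3.2,0.27],"yaw":0}]'; python3 -m inch '[{"jaw":0,"delta_pos":[0.48,-0.4,0],"yaw":0},{"jaw":0,"delta_pos":[0.48,-0.4,0],"yaw":0},{"jaw":0,"delta_pos":[0.48,-0.4,0],"yaw":0}]'
python3 - <<'E'
from h import *
print(delta([.578,-.1227,.18]))
s=status.observe();print(s['position'],s['eef_rot'],s['force'])
im=eyes.read_camera("wrist")[:,:,::-1].copy()
i=eyes.camera_info("wrist");T=np.eye(4);T[:3,:3]=R.from_euler('xyz',s['eef_rot'],degrees=True).as_matrix();T[:3,3]=s['position'];T=T@i['hand_eye']
np.savez("w1.npz",T=T,K=i['intrinsics'])
c=np.array([.5657,-.0205]);u=np.array([.1209,-.9927])
for a,z in((-.075,.062),(.005,.075),(.085,.055),(.159,.036),(.103,.063)):
    q=np.linalg.inv(T)@np.r_[c+a*u,z,1];K=i['intrinsics']
    p=(int(K[0,2]+K[0,0]*q[0]/-q[2]),int(K[1,2]-K[1,1]*q[1]/-q[2]));print(a,p);cv2.circle(im,p,2,(0,255,0),-1)
cv2.imwrite("pics/w1.png",im)
E
```

```text
t: 1.35
position: [0.5522, -0.15, 0.1802]
eef_rot: [-180.0, 0.0, 7.1]
force: [-0.3, 0.0, 0.1]
gripper_width: 0.0001
grasp_force: 0.0
t: 1.72
position: [0.5763, -0.1247, 0.1801]
eef_rot: [-180.0, 0.1, 7.1]
force: [-0.1, 0.4, 0.3]
gripper_width: 0.0003
grasp_force: 0.0
[ 0.033 -0.03   0.001]
[ 0.57627008 -0.12472011  0.18008108] [-1.79996557e+02  7.39315524e-02  7.12644519e+00] [-0.14197838  0.38690642  0.32661659]
-0.075 (157, 182)
0.005 (227, 185)
0.085 (306, 181)
0.159 (370, 177)
0.103 (322, 182)
```

View pics/w1.png

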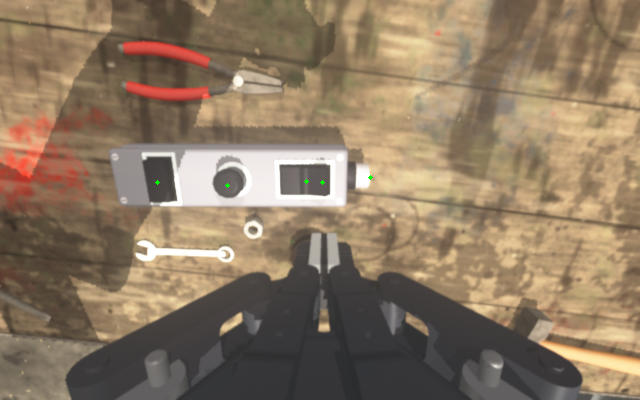

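The wrist view agrees with the projected points within ~3 px: bar (160,180), mushroom (229,183), rocker (306,180), socket end (370,177). I'll press the rocker now.

```bash
python3 -m inch '[{"jaw":0,"delta_pos":[0.04,-0.02,0.8],"yaw":0},{"jaw":0,"delta_pos":[0.04,-0.02,1.5],"yaw":0},{"jaw":0,"delta_pos":[0.04,-0.02,1.75],"yaw":0},{"jaw":0,"delta_pos":[0.04,-0.02,1.83],"yaw":0},{"jaw":0,"delta_pos":[0.04,-0.02,1.87],"yaw":0}]'; python3 -m inch '[{"jaw":0,"delta_pos":[0,0,0.08],"yaw":0},{"jaw":0,"delta_pos":[0,0,0.13],"yaw":0},{"jaw":0,"delta_pos":[0,0,0.18],"yaw":0},{"jaw":0,"delta_pos":[0,0,0.21],"yaw":0},{"jaw":0,"delta_pos":[0,0,0.21],"yaw":0}]'
```

```text
t: 2.4
position: [0.5803, -0.1239, 0.0701]
eef_rot: [179.9, -0.1, 7.1]
force: [0.2, -0.5, 0.3]
gripper_width: -0.0001
grasp_force: 0.0
t: 3.02
position: [0.579, -0.1229, 0.0556]
eef_rot: [-180.0, 0.0, 7.1]
force: [-0.2, -0.4, -0.1]
gripper_width: 0.0001
grasp_force: 0.0
```

```bash
python3 -m inch '[{"jaw":0,"delta_pos":[0,0,0.03],"yaw":0},{"jaw":0,"delta_pos":[0,0,0.05],"yaw":0},{"jaw":0,"delta_pos":[0,0,0.05],"yaw":0}]'
python3 - <<'E'
from h import *
cv2.imwrite("pics/a.png",cv2.resize(eyes.read_camera("scene")[145:265,280:435,::-1],None,fx=4,fy=4,interpolation=2))
E
```

```text
t: 3.4
position: [0.579, -0.123, 0.0527]
eef_rot: [-180.0, 0.0, 7.1]
force: [0.1, 0.1, 0.0]
gripper_width: 0.0
grasp_force: 0.0
```

View pics/a.png

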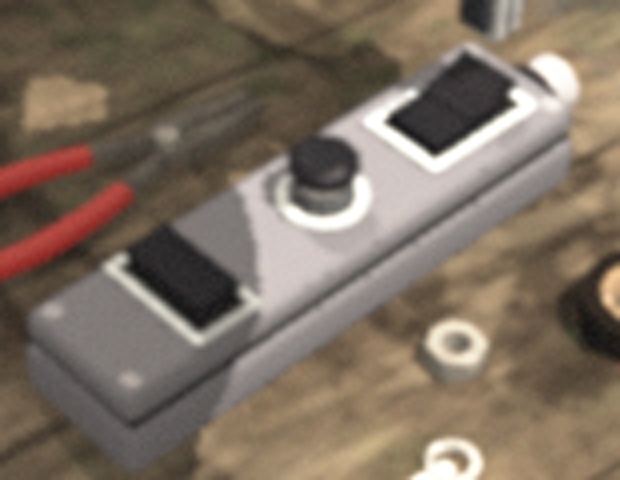

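The crop shows the fingertips at ~(490,35), that is scene pixel (402,154). They look clear of the rocker, which is still up at (490,75), so I'll compare the tip pixels with the projected TCP.

Run:
```python
from h import *
s=status.observe();P=s['position'];print(P,s['eef_rot'],s['joint_pos'])
def proj(K,T,P):
    q=np.linalg.inv(T)@np.r_[P,1];return np.array([K[0,2]+K[0,0]*q[0]/-q[2],K[1,2]-K[1,1]*q[1]/-q[2]])
W=eyes.camera_info("wrist");T=np.eye(4);T[:3,:3]=R.from_euler('xyz',s['eef_rot'],degrees=True).as_matrix();T[:3,3]=P;T=T@W['hand_eye']
ims=[]
for n,K,Tc in(("scene",*cam("scene")),("wrist",W['intrinsics'],T),("top",*cam("top"))):
    p=proj(K,Tc,P);print(n,p);im=eyes.read_camera(n)[:,:,::-1].copy()
    x,y=p.astype(int);cv2.circle(im,(x,y),1,(0,255,0),-1)
    h=(75,100) if n!="top" else (50,66)
    y0,x0=max(0,y-h[0]),x-h[1];c=im[y0:y0+2*h[0],x0:x0+2*h[1]];print(n,"crop origin",x0,y0,c.shape);ims.append(cv2.resize(c,(400,300),interpolation=2))
ims.append(np.zeros_like(ims[0]));cv2.imwrite("pics/b.png",np.vstack([np.hstack(ims[:2]),np.hstack(ims[2:])]))
```

```text
[ 0.57908858 -0.12301157  0.05274181] [-1.79997258e+02  4.92146944e-03  7.10293273e+00] [-1.96223908e+01  1.63809506e+01  9.93335238e+01  2.61503031e-04
  6.42911543e+01  6.32745632e+01]
scene [399.68445098 166.76913181]
scene crop origin 299 91 (150, 200, 3)
wrist [324.78090646 225.52180456]
wrist crop origin 224 150 (150, 200, 3)
top [398.15073698 197.34524695]
top crop origin 332 147 (100, 132, 3)
```

View pics/b.png

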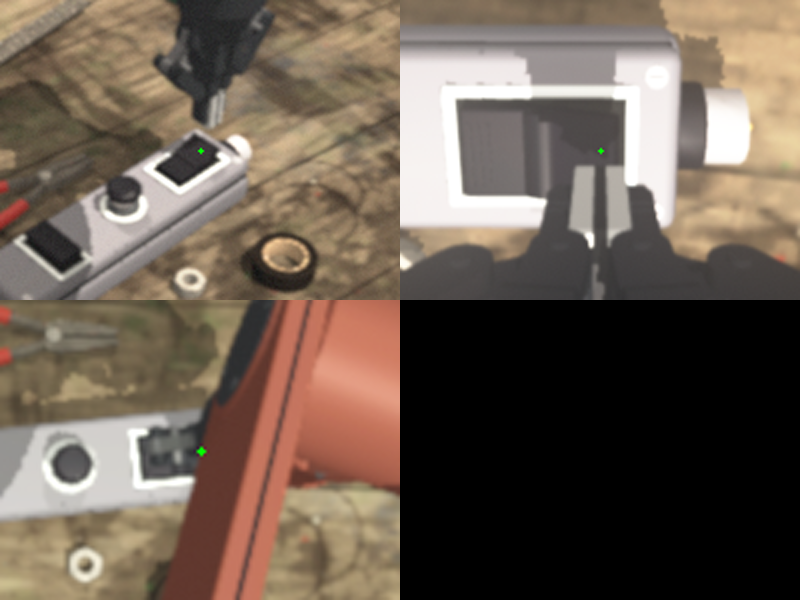

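Run:
```python
from h import *
s=status.observe();P=s['position']
W=eyes.camera_info("wrist");T=np.eye(4);T[:3,:3]=R.from_euler('xyz',s['eef_rot'],degrees=True).as_matrix();T[:3,3]=P;T=T@W['hand_eye']
a=ray(*cam("scene"),(404,153));b=ray(W['intrinsics'],T,(324,232.5))
print("scene vs axis",tri(a,(P,np.array([0,0,1.]))));print("scene vs wrist",tri(a,b))
print("wrist vs axis",tri(b,(P,np.array([0,0,1.]))))
```

```text
scene vs axis (array([ 0.57746398, -0.12481392,  0.08544564]), np.float64(0.0049235101286994425))
scene vs wrist (array([ 0.58226469, -0.12607836,  0.07971568]), np.float64(0.010418457196105227))
wrist vs axis (array([ 0.57915053, -0.12278994,  0.06473003]), np.float64(0.0005286307020619109))
```

The rays put the real fingertips ~30 mm above the reported TCP (z≈0.08), with xy agreeing. That fits the zero contact force, so I'll go down in small steps and use force as the guard.

```bash
for k in 1 2; do :; done; python3 -m inch '[{"jaw":0,"delta_pos":[0,0,0.05],"yaw":0},{"jaw":0,"delta_pos":[0,0,0.1],"yaw":0},{"jaw":0,"delta_pos":[0,0,0.1],"yaw":0}]'; python3 -m inch '[{"jaw":0,"delta_pos":[0,0,0.05],"yaw":0},{"jaw":0,"delta_pos":[0,0,0.08],"yaw":0},{"jaw":0,"delta_pos":[0,0,0.08],"yaw":0}]'
```

```text
t: 3.98
position: [0.5787, -0.1229, 0.0462]
eef_rot: [-180.0, 0.0, 7.1]
force: [0.3, 0.2, -0.2]
gripper_width: 0.0003
grasp_force: 0.0
t: 4.35
position: [0.579, -0.123, 0.0417]
eef_rot: [-180.0, 0.0, 7.1]
force: [0.3, 0.1, -0.8]
gripper_width: -0.0002
grasp_force: 0.0
```

```bash
python3 -m inch '[{"jaw":0,"delta_pos":[0,0,0.04],"yaw":0},{"jaw":0,"delta_pos":[0,0,0.07],"yaw":0},{"jaw":0,"delta_pos":[0,0,0.07],"yaw":0}]'; python3 -m inch '[{"jaw":0,"delta_pos":[0,0,0.04],"yaw":0},{"jaw":0,"delta_pos":[0,0,0.07],"yaw":0},{"jaw":0,"delta_pos":[0,0,0.07],"yaw":0}]'
```

```text
t: 4.72
position: [0.5789, -0.1229, 0.0375]
eef_rot: [-180.0, 0.0, 7.1]
force: [0.6, -0.2, 0.9]
gripper_width: -0.0001
grasp_force: 0.0
t: 5.1
position: [0.579, -0.123, 0.0334]
eef_rot: [-180.0, 0.0, 7.1]
force: [1.2, -0.2, 0.6]
gripper_width: 0.0
grasp_force: 0.0
```

Run:
```python
from h import *
s=status.observe();print(s['force'],s['torque'])
a=eyes.read_camera("scene")[110:210,340:450,::-1];b=eyes.read_camera("wrist")[140:260,220:420,::-1]
a=cv2.resize(a,(440,400),interpolation=2);b=cv2.resize(b,(360,216),interpolation=2)
c=np.zeros((400,800,3),np.uint8);c[:,:440]=a;c[:216,440:]=b;cv2.imwrite("pics/c.png",c)
```

```text
[ 1.19265877 -0.19427036  0.57150721] [ 0.00200664 -0.00329063  0.02360564]
```

View pics/c.png

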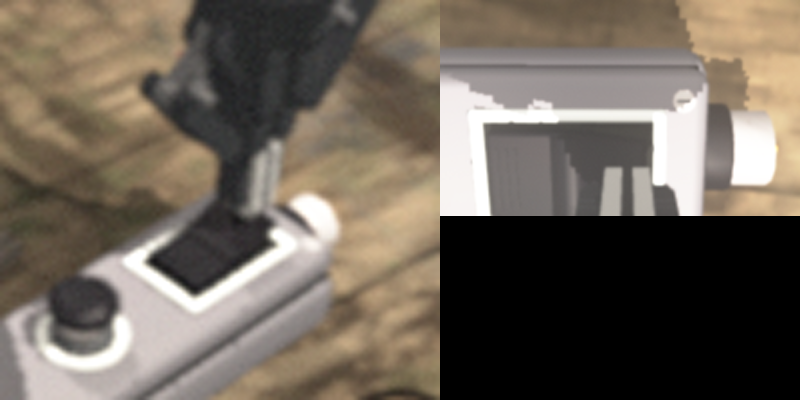

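The scene crop shows the tips at (250,210), just touching the socket half. The wrist crop puts them ~18 mm from the pivot (tips 627, ridge 570, end 652). I'll keep pressing down.

```bash
python3 -m inch '[{"jaw":0,"delta_pos":[0,0,0.03],"yaw":0},{"jaw":0,"delta_pos":[0,0,0.06],"yaw":0},{"jaw":0,"delta_pos":[0,0,0.06],"yaw":0}]'; python3 -m inch '[{"jaw":0,"delta_pos":[0,0,0.03],"yaw":0},{"jaw":0,"delta_pos":[0,0,0.05],"yaw":0},{"jaw":0,"delta_pos":[0,0,0.05],"yaw":0}]'
```

```text
t: 5.58
position: [0.5795, -0.1234, 0.0303]
eef_rot: [180.0, -0.0, 7.1]
force: [-0.0, -1.1, 1.7]
gripper_width: 0.0001
grasp_force: 0.8
t: 5.95
position: [0.5794, -0.1231, 0.0271]
eef_rot: [180.0, -0.0, 7.1]
force: [0.3, -1.2, 2.6]
gripper_width: 0.0001
grasp_force: 1.2
```

Force is 2.6 N, so the rocker is moving. Continuing until the stop.

```bash
python3 -m inch '[{"jaw":0,"delta_pos":[0,0,0.03],"yaw":0},{"jaw":0,"delta_pos":[0,0,0.05],"yaw":0},{"jaw":0,"delta_pos":[0,0,0.05],"yaw":0}]'; python3 -m inch '[{"jaw":0,"delta_pos":[0,0,0.02],"yaw":0},{"jaw":0,"delta_pos":[0,0,0.04],"yaw":0},{"jaw":0,"delta_pos":[0,0,0.04],"yaw":0}]'
```

```text
t: 6.32
position: [0.579, -0.1228, 0.0237]
eef_rot: [-180.0, 0.0, 7.1]
force: [0.9, -1.5, 0.6]
gripper_width: 0.0001
grasp_force: 0.9
t: 6.7
position: [0.5791, -0.1229, 0.0215]
eef_rot: [-180.0, 0.0, 7.1]
force: [0.1, 0.1, 2.6]
gripper_width: 0.0001
grasp_force: 1.3
```

```bash
python3 -m inch '[{"jaw":0,"delta_pos":[0,0,0.03],"yaw":0},{"jaw":0,"delta_pos":[0,0,0.05],"yaw":0},{"jaw":0,"delta_pos":[0,0,0.05],"yaw":0}]'
python3 - <<'E'
from h import *
cv2.imwrite("pics/d.png",cv2.resize(eyes.read_camera("scene")[110:230,320:450,::-1],None,fx=4.5,fy=4.5,interpolation=2))
E
```

```text
t: 7.08
position: [0.5793, -0.1229, 0.0212]
eef_rot: [-180.0, 0.0, 7.1]
force: [-9.2, 1.5, 20.8]
gripper_width: 0.0
grasp_force: 10.4
```

View pics/d.png

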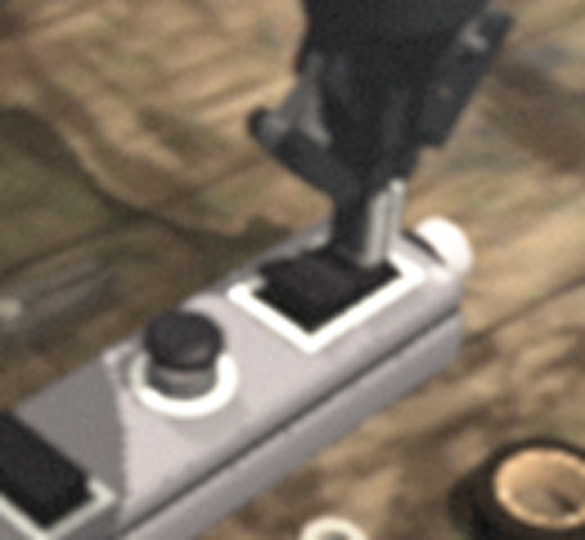

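The force jumped to 20.8 N at z=0.0212, so the rocker is at its stop, and its inner half now looks raised at (265,270). The tip offset is ~35 mm. I'll lift, move over the mushroom and check.

```bash
python3 -m inch '[{"jaw":0,"delta_pos":[0,0,-0.5],"yaw":0},{"jaw":0,"delta_pos":[0,0,-1],"yaw":0},{"jaw":0,"delta_pos":[0,-0.8,-1],"yaw":0},{"jaw":0,"delta_pos":[0,-1.63,-1],"yaw":0},{"jaw":0,"delta_pos":[0,-1.63,-1],"yaw":0}]';python3 -m inch '[{"jaw":0,"delta_pos":[0,0,0],"yaw":0}]'
python3 - <<'E'
from h import *
c=np.array([.5657,-.0205]);u=np.array([.1209,-.9927]);print(delta([*(c+.005*u),.06]))
a=cv2.resize(eyes.read_camera("scene")[110:230,300:430,::-1],(433,400),interpolation=2)
b=cv2.resize(eyes.read_camera("wrist")[130:260,220:440,::-1],(366,216),interpolation=2)
o=np.zeros((400,800,3),np.uint8);o[:,:433]=a;o[:216,434:]=b;cv2.imwrite("pics/e.png",o)
E
```

```text
t: 7.75
position: [0.5654, -0.0226, 0.0776]
eef_rot: [-179.9, 0.1, 7.3]
force: [0.4, -1.2, 0.4]
gripper_width: -0.0
grasp_force: 0.0
t: 7.88
position: [0.5666, -0.0258, 0.0781]
eef_rot: [-180.0, 0.1, 7.2]
force: [0.4, -0.9, 0.2]
gripper_width: 0.0001
grasp_force: 0.0
[-0.004 -0.006  0.302]
```

View pics/e.png

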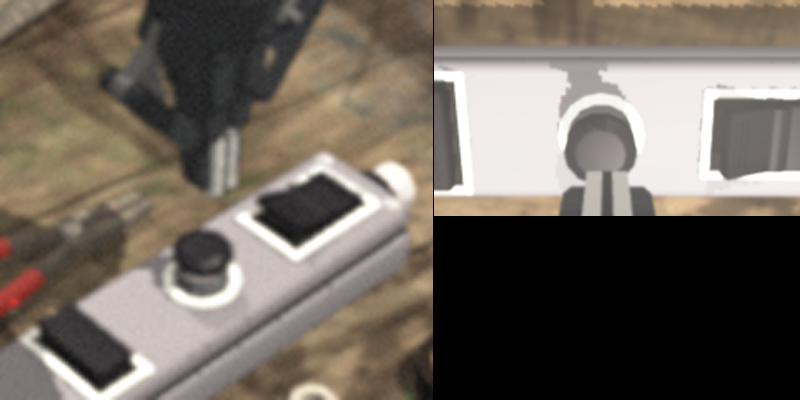

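The rocker is over: its socket end is flush and its inner half is raised at (260,205). The tips sit over the mushroom, 600 against 606 in the wrist crop. I'll press it now.

```bash
python3 -m inch '[{"jaw":0,"delta_pos":[0,-0.04,0.3],"yaw":0},{"jaw":0,"delta_pos":[0,-0.04,0.55],"yaw":0},{"jaw":0,"delta_pos":[0,-0.04,0.6],"yaw":0},{"jaw":0,"delta_pos":[0,-0.04,0.65],"yaw":0},{"jaw":0,"delta_pos":[0,-0.04,0.65],"yaw":0}]';python3 -m inch '[{"jaw":0,"delta_pos":[0,0,0.03],"yaw":0},{"jaw":0,"delta_pos":[0,0,0.06],"yaw":0},{"jaw":0,"delta_pos":[0,0,0.06],"yaw":0}]';python3 -m inch '[{"jaw":0,"delta_pos":[0,0,0.02],"yaw":0},{"jaw":0,"delta_pos":[0,0,0.04],"yaw":0},{"jaw":0,"delta_pos":[0,0,0.04],"yaw":0}]'
```

```text
t: 8.6
position: [0.567, -0.0236, 0.0396]
eef_rot: [180.0, -0.0, 7.1]
force: [1.2, 0.0, 0.3]
gripper_width: -0.0004
grasp_force: 0.0
t: 8.98
position: [0.5674, -0.0237, 0.0364]
eef_rot: [180.0, -0.1, 7.1]
force: [-0.2, 0.3, 3.6]
gripper_width: -0.0001
grasp_force: 2.0
t: 9.35
position: [0.5673, -0.0237, 0.0338]
eef_rot: [180.0, -0.1, 7.1]
force: [1.6, 0.2, 3.5]
gripper_width: 0.0
grasp_force: 1.9
```

```bash
python3 -m inch '[{"jaw":0,"delta_pos":[0,0,0.03],"yaw":0},{"jaw":0,"delta_pos":[0,0,0.05],"yaw":0},{"jaw":0,"delta_pos":[0,0,0.05],"yaw":0}]';python3 -m inch '[{"jaw":0,"delta_pos":[0,0,0.02],"yaw":0},{"jaw":0,"delta_pos":[0,0,0.02],"yaw":0}]'
```

```text
t: 9.72
position: [0.5674, -0.0237, 0.0322]
eef_rot: [180.0, -0.1, 7.1]
force: [-3.0, 1.0, 15.5]
gripper_width: 0.0001
grasp_force: 7.3
t: 9.98
position: [0.5675, -0.0237, 0.0321]
eef_rot: [180.0, -0.1, 7.1]
force: [-7.8, 0.6, 21.7]
gripper_width: 0.0001
grasp_force: 11.2
```

The stop is at z=0.0321 (0.067 less the 35 mm offset), so the mushroom is fully in. On to the run bar.

```bash
python3 -m inch '[{"jaw":0,"delta_pos":[0,0,-0.3],"yaw":0},{"jaw":0,"delta_pos":[0,0,-0.6],"yaw":0},{"jaw":0,"delta_pos":[0,-0.7,-0.6],"yaw":0},{"jaw":0,"delta_pos":[0,-1.33,-0.6],"yaw":0},{"jaw":0,"delta_pos":[0,-1.33,-0.6],"yaw":0}]';python3 -m inch '[{"jaw":0,"delta_pos":[0,0,0],"yaw":0}]'
python3 - <<'E'
from h import *
c=np.array([.5657,-.0205]);u=np.array([.1209,-.9927]);print(delta([*(c-.075*u),.03]))
a=cv2.resize(eyes.read_camera("scene")[130:250,280:410,::-1],(433,400),interpolation=2)
b=cv2.resize(eyes.read_camera("wrist")[130:260,220:440,::-1],(366,216),interpolation=2)
o=np.zeros((400,800,3),np.uint8);o[:,:433]=a;o[:216,434:]=b;cv2.imwrite("pics/f.png",o)
E
```

```text
t: 10.6
position: [0.5562, 0.0577, 0.0655]
eef_rot: [-180.0, 0.0, 7.3]
force: [-0.8, -0.5, 0.3]
gripper_width: -0.0002
grasp_force: 0.0
t: 10.72
position: [0.5568, 0.0553, 0.0655]
eef_rot: [180.0, 0.0, 7.1]
force: [-0.0, -0.8, 0.5]
gripper_width: -0.0005
grasp_force: 0.0
[-0.006  0.022  0.592]
```

View pics/f.png

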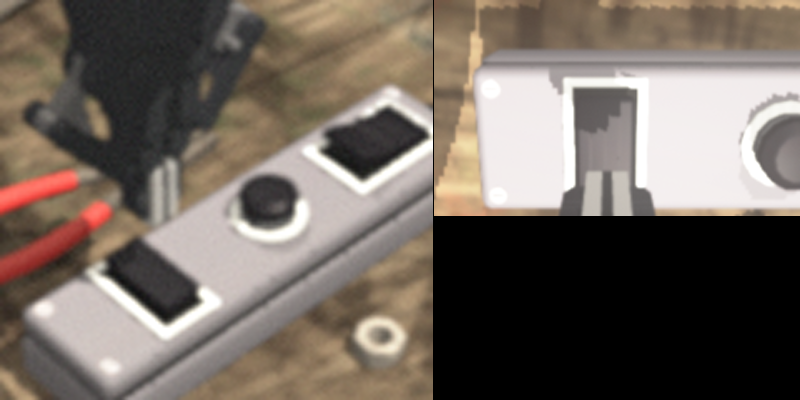

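The mushroom is low at (268,200), the rocker is over, and the tips are centred on the bar (606 in the wrist crop). I'll press the bar.

```bash
python3 -m inch '[{"jaw":0,"delta_pos":[0,0,0.3],"yaw":0},{"jaw":0,"delta_pos":[0,0,0.55],"yaw":0},{"jaw":0,"delta_pos":[0,0,0.63],"yaw":0},{"jaw":0,"delta_pos":[0,0,0.68],"yaw":0},{"jaw":0,"delta_pos":[0,0,0.72],"yaw":0}]';python3 -m inch '[{"jaw":0,"delta_pos":[0,0,0.03],"yaw":0},{"jaw":0,"delta_pos":[0,0,0.06],"yaw":0},{"jaw":0,"delta_pos":[0,0,0.08],"yaw":0},{"jaw":0,"delta_pos":[0,0,0.08],"yaw":0}]'
```

```text
t: 11.45
position: [0.5568, 0.0555, 0.0224]
eef_rot: [180.0, 0.0, 7.1]
force: [-3.6, -1.1, 4.1]
gripper_width: -0.0001
grasp_force: 2.4
t: 11.95
position: [0.5571, 0.0556, 0.0194]
eef_rot: [180.0, 0.0, 7.1]
force: [-8.7, -1.5, 16.4]
gripper_width: 0.0
grasp_force: 8.2
```

```bash
python3 -m inch '[{"jaw":0,"delta_pos":[0,0,0],"yaw":0},{"jaw":0,"delta_pos":[0,0,0],"yaw":0},{"jaw":0,"delta_pos":[0,0,0],"yaw":0},{"jaw":0,"delta_pos":[0,0,0],"yaw":0}]'; python3 -c "
from workcell import workorder;print(workorder.sign_off())"
```

```text
t: 12.45
position: [0.5571, 0.0555, 0.0194]
eef_rot: [180.0, -0.0, 7.1]
force: [-8.3, -0.4, 16.9]
gripper_width: -0.0
grasp_force: 8.2
the job is handed in; nothing more can be done
None
```

I rocked the power switch over, pushed the mushroom button fully in, and handed the job in at 12.5 s still holding the run bar against its stop with about 17 N; the sign-off returned no verdict.

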